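# Reset the kitchen's stop station with its key and hold it turned

## Robot

A 6-joint arm with a two-finger parallel gripper is mounted at the origin on the work surface; the furniture and walls round the work are solid. World frame = base frame: x ahead of the robot, y to its left, z up, the work surface at z = 0. Lengths are in m, angles in rad, forces in N, time in s.
With the tool pointing down it reaches from about 0.275 to 0.775 m from the base axis. Payload 14.6 kg.
Tool frame: the origin (TCP) lies at the very end of the fingers, on their centre line; the grasp point (between the pads) lies arm.grip_point_offset behind it (arm.grip_point_offset is the distance from the TCP to the grasp point, in m); z points along the fingers, y is the line along which they close (so a half turn about z gives the same grasp; the last joint's range is limited). The gripper opens to 85 mm and grips with 20 to 120 N. Pads are 22 mm wide; open, the fingers measure 114 mm over their backs; the gripper's body (76 mm by 85 mm) begins 54 mm behind the grasp point. The pads swing forward as they close: fully open they stand 13 mm farther back than shut.
Start: joints at [-1.447, 0.263, -0.048, 1.259, 0, 1.415], TCP at [0.144, -0.505, 0.207] pointing down, gripper open.
Joint ranges: [-2.65, 2.65], [-0.89, 1.7], [-1.18, 1.37], [-2.13, 2.11], [-1.35, 1.29], [-3.14, 3.14]. Speed limits (rad/s): [1.89, 1.89, 2.57, 2.79, 3.14, 3.14].

## Interface

Orientations are given as a unit quaternion [x, y, z, w].
In Python, from bench import get_state, eyes, ticket, arm gives the robot as it stands. The module is installed in compiled form; this text tells all that it offers.
- The arm moves only by the tool jog_arm, never from a script. Its argument "plan" is a list of rows, each a list of 7 numbers: the turn, a rotation vector about the tool's x, y, z normalised to -1 to 1, where 1 is 5 degrees, then the shift along the tool's x, y, z normalised to -1 to 1, where 1 is 2 cm, then the opening, from -1 (shut) to 1 (fully open). In form: [[wx, wy, wz, tx, ty, tz, grip], ...]. A call has 1 to 5 rows; each row shifts and turns the commanded pose from where the row before left it, along the tool's axes as they then stand; what a row does not reach is not made up. A row lasts 1/12 s, in which the tool goes at most 41.7 mm and 7.16 degrees, less where a joint would pass 70% of its speed; a pose out of reach is approached as far as the arm can. A call with a number of a shift or a turn outside -1 to 1 is refused whole. A call with a gripper value outside its range is refused whole. The fingers move at their own pace and stop on an object; "grip_force" is the grip in N (left out, the last holds). Time passes only in rows, so rows that do not move let the fingers close. It gives the time, the measured TCP pose, the force, the opening and the grip force at its end, in the units of the state.
- get_state(): the state, without advancing time (a new reading comes with each control period).
- eyes.capture(name): name is "scene" or "top" or "wrist"; returns a dict with "img" (480x640x3 uint8, blue, green, red), "z_map" (480x640 float32, m along the optical axis (not along the pixel's ray), 0 where there is no reading), "fov_y" (degrees; the focal length in pixels is half the picture's height over the tangent of half this angle, whatever the lens; pixels are square), "cx", "cy" (the principal point, pixels), "extrinsics" (4x4, takes a point from camera to world coordinates). Camera axes: x right, y up, looking along -z (the intrinsics and any distortion apply to the point x, -y, -z); pixel columns grow to the right and rows downward; lengths in m; the calibration is good to about 2 mm. A picture is of the moment at which its call begins.
- ticket.hand_in(): hands the job in; it is judged then, once.
The state is a dict: "time": time; "q": joint angles; "joint_velocities": joint speeds; "joint_efforts": joint torques, N m; "position": TCP position; "orientation": TCP orientation; "ft_force": force on the tool from outside, world axes, zero at the start; "moment": the same for the moment, N m; "grip_width": finger opening in m; "gripper_force": force on a finger pad.
Only numpy, scipy, OpenCV 4.12 (cv2) and the standard library are available. Lean on these libraries where they do the work, as an engineer would, in place of code of your own. Each camera call takes 0.05 s, during which the arm holds its last target. There are 200 camera calls.

## Task

The kitchen's gas and extraction have been shut off at the emergency stop station. First pull the pushed-in mushroom-shaped stop knob up until it snaps out to its stop, which opens the shutter in the keyhole; then take the key with the round head out of the key block, push it fully home in the station's keyhole (wiggle it a little if the pins stick) and turn it clockwise a quarter turn, against its spring, to the end stop. Finish still gripping the key and holding it turned, and leave the other keys and the things round about where they are.

Things in the scene. Friction and masses are not known exactly. Their poses are not given: they have to be found in the camera images.
- station: Stop station fixed on the table: flat stainless box 94 (x) x 196 (y) x 62 mm high, origin at the centre of its underside, its long side along its y. On its top face: black mushroom stop knob at its local y = +56 mm, small clear pilot lamp (9 mm high) in the middle, key switch at local y = -56 mm.
- stop_knob (a joint): Travel of the stop knob in m, upwards out of the box: 0 pushed in (start), 0.012 fully out against its stop. It snaps over centre: about 8 N to start it, past 0.006 it springs out by itself and stays out. The knob draws the keyhole's shutter aside as it comes out.
- knob_grip (a point): Centre of the stop knob's head, moves with it: black round head 38 mm in diameter with upright rim, 18 mm above the box's top face when the knob is pushed in; head from 10 mm below to 11 mm above this point. Grip it across its rim from above.
- lock (a joint): Turn of the key cylinder in rad: 0 at rest (start), grows clockwise seen from above, end stop at 1.57 (quarter turn). A spring turns it back (0.035 N m at 0, 0.11 at 1.57): hold it. The key has up to 0.12 rad of turning play in the slot. Two sprung sticky pins resist the key on its way in: about 5 N at 13 mm above home, up to 20 N at 5 mm above home (12 N if rocked 0.05 rad), then it snaps home.
- keyhole (a point): Middle of the keyhole on the flat steel face of the key cylinder, 66 mm above the table; turns with it. z up, y along the slot (along the station's y at rest). Slot 14.8 (y) x 5.5 mm (x), over 30 mm deep, with a 45 degree dished lead-in 3 mm wide and deep all round. While the stop knob is in, a shutter shuts it 3 mm down.
- round_key: The station's key, told by its ROUND black head; 40 g. Origin: middle of the underside of its shoulder, which stops on the cylinder's face when fully home; z up along the key, blade to -z. Steel blade 13 mm wide (y), 4 mm thick (x), 30 mm long, rounded tip, teeth on both edges alike: fits either way round. Stands upright in one of the block's three slots, with about 1 mm of play.
- square_key: Another key, same blade and shoulder, SQUARE black head 30 mm wide, top 38 mm above its origin; same origin. Leave it in the block.
- tee_key: Another key, same blade and shoulder, T-shaped black head 34 mm wide, top 39 mm above its origin; same origin. Leave it in the block.
- key_block: Pale wooden key block fixed on the table, 58 x 164 mm at the foot, 43 mm high, origin at the centre of its underside. Three key slots in a row along its y, 48 mm apart, slots along y; keys stand in them with their shoulder on its top, blade 30 mm deep, their axes parallel to the block's.
- timer: Clockwork kitchen timer, 62 mm across, 54 mm high; bystander behind the work, origin at its underside.
- lemon: Lemon 83 x 58 x 58 mm; bystander, origin at its underside.
- garlic: Garlic bulb 56 mm; bystander, origin at its underside.
- onion: Red onion 64 x 67 x 71 mm; bystander, origin at its underside.
- key_head (a point): Centre of the round key's head, 22 mm above the key's origin, same axes. Head: disc 34 mm in diameter, 9 mm thick (x), top 17 mm above this point; below it a shoulder 26 mm wide (y), 9 mm thick (x), 9 mm high. Grip it from above across the two flat faces, along its x.

How it is judged:
On the way, in this order (a step that is already met when the one before it is completed fails the run):
1. the stop knob is pulled out to its stop (value of joint stop_knob above 0.0105 m), for 0.2 s.
2. the round-headed key is fully home in the keyhole, the lock not yet turned (horizontal distance between round_key and keyhole below 0.004 m and z of round_key in the frame of keyhole between -0.003 and 0.004 m and angle between the z axis of round_key and the z axis of keyhole, either way round below 0.12 rad and value of joint lock below 0.6 rad), for 0.1 s.
3. the key has turned the lock a quarter turn (value of joint lock above 1.35 rad and horizontal distance between round_key and keyhole below 0.004 m and z of round_key in the frame of keyhole below 0.005 m), for 0.2 s.
At the end, for the whole second after the job is handed in: Stop knob out (over 10.5 of 12 mm), round-headed key fully home (shoulder within 5 mm of the cylinder's face, within 4 mm of its axis, upright within 0.12 rad), lock held turned past 1.35 rad of 1.57 against its spring, the fingers still gripping the key with over 2 N (all of step 3 and value of joint stop_knob above 0.0105 m and z of round_key in the frame of keyhole above -0.003 m and angle between the z axis of round_key and the z axis of keyhole, either way round below 0.12 rad and contact force between the fingers and round_key above 2 N); the arm keeps its last pose, push and grip.
It fails at once if another key is pulled out or knocked (distance of any of square_key, tee_key from where it was at the start of the episode above 0.015 m).
It fails at once if a bystander is shifted (distance of any of timer, lemon, garlic, onion from where it was at the start of the episode above 0.03 m).
It also fails if it takes over 61 s, if anything falls off the work surface, if the arm or the gripper's body presses on something with over 40 N, if the wrist force passes 120 N, or if a joint passes its speed limit or range.

## Working session

There is one attempt and no reset: what is moved stays moved. The work goes in short steps, Python scripts to look and compute and a tool call to move; the robot and the scene stay as the last step left them, time stands still between calls to the robot, and variables do not carry over. Pictures are saved under pics/ and viewed, at most 10 in all, crops included, and the job is handed in when it is done.

Besides the shell and the picture viewer there is one more tool, called after "Call:" by a JSON object that holds its "fn" and its "kwargs", one argument or row to a line. jog_arm: Moves the arm, as the interface text tells. Scaled input: -1 to 1 covers 2 cm each way for a shift and 5 degrees each way for a turn. Its arguments: {"type":"object","properties":{"plan":{"type":"array"},"grip_force":{"type":"number"}},"required":["plan"]}

```bash
mkdir -p pics; cat > h.py <<'E'
import numpy as np, cv2, pickle
from bench import get_state, eyes, ticket, arm
def cap(name, tag):
    d=eyes.capture(name); pickle.dump(d,open(f'{tag}.pkl','wb')); cv2.imwrite(f'pics/{tag}.png',d['img']); return d
def load(tag): return pickle.load(open(f'{tag}.pkl','rb'))
def ray(d,u,v):
    f=240/np.tan(np.radians(d['fov_y'])/2); E=np.array(d['extrinsics'])
    r=np.array([(u-d['cx'])/f,-(v-d['cy'])/f,-1.]); return E[:3,3],E[:3,:3]@r
def atz(d,u,v,z):
    o,r=ray(d,u,v); return o+r*(z-o[2])/r[2]
def dep(d,u,v):
    o,r=ray(d,u,v); return o+r*d['z_map'][int(v),int(u)]
def tri(*obs):
    A=np.zeros((3,3));b=np.zeros(3)
    for d,u,v in obs:
        o,r=ray(d,u,v); r=r/np.linalg.norm(r);P=np.eye(3)-np.outer(r,r);A+=P;b+=P@o
    return np.linalg.solve(A,b)
E
python3 - <<'E'
from h import *
for n in("scene","top","wrist"):
    d=cap(n,n+"0"); print(n,d['fov_y'],d['cx'],d['cy'],[k for k in d],np.round(d['extrinsics'],3).tolist(),(d['z_map']>0).mean())
print(get_state(), arm.grip_point_offset)
cv2.imwrite('pics/both.png',cv2.resize(np.vstack([load('scene0')['img'],load('wrist0')['img']]),(400,600)))
E
```

```text
scene 48.47061895326039 329.75600434929896 244.0040596443567 ['img', 'z_map', 'fov_y', 'cx', 'cy', 'extrinsics'] [[-0.676, 0.428, -0.6, 0.063], [-0.737, -0.406, 0.541, 0.498], [-0.012, 0.808, 0.59, 0.599], [0.0, 0.0, 0.0, 1.0]] 0.996015625
top 55.42140286980918 325.5377005882178 237.05582903871155 ['img', 'z_map', 'fov_y', 'cx', 'cy', 'extrinsics'] [[-0.115, 0.973, -0.202, 0.398], [-0.993, -0.113, 0.018, 0.049], [-0.005, 0.203, 0.979, 0.963], [0.0, 0.0, 0.0, 1.0]] 0.9960416666666667
wrist 67.16484701490043 319.94214308354844 243.90672779024732 ['img', 'z_map', 'fov_y', 'cx', 'cy', 'extrinsics'] [[0.275, 0.927, 0.256, 0.209], [-0.961, 0.265, 0.073, -0.487], [-0.0, -0.266, 0.964, 0.373], [0.0, 0.0, 0.0, 1.0]] 0.9961686197916667
{'time': 0.15, 'q': array([-1.44726424e+00,  2.63437383e-01, -4.87521407e-02,  1.25938286e+00,
        8.62461590e-06,  1.41550850e+00]), 'joint_velocities': array([-1.13672610e-03,  1.28211311e-04,  1.79245739e-03,  4.11534331e-04,
        4.15499292e-06,  1.38900752e-03]), 'joint_efforts': array([ 2.96513077e-03, -6.37826800e+01,  3.84647191e+01,  1.06310254e-02,
       -7.72170824e-05, -2.64296318e-05]), 'position': array([ 0.1444696 , -0.50451996,  0.20623727]), 'orientation': array([ 9.90298086e-01,  1.38958807e-01,  1.04725927e-05, -3.87912396e-04]), 'ft_force': array([ 0.60297024,  0.09373789, -1.24732088]), 'moment': array([-0.01213586,  0.00376157,  0.02881531]), 'gripper_force': 0.0, 'grip_width': 0.08528245075446525} 0.0187
```

View pics/top0.png

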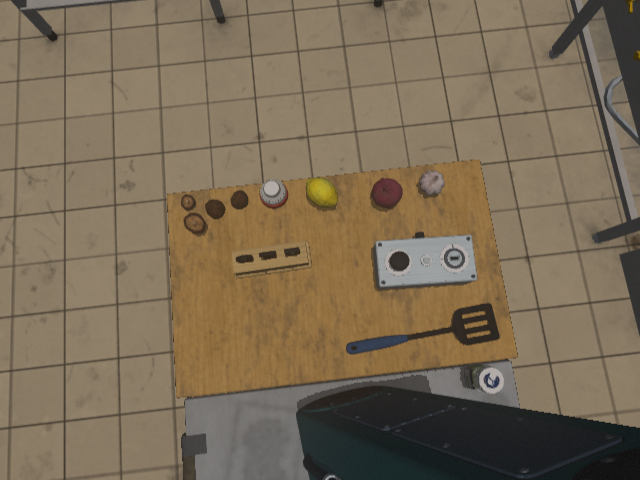

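View pics/scene0.png

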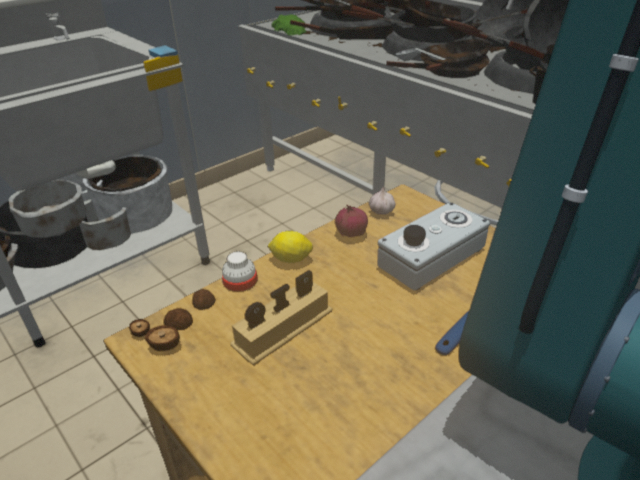

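The top view shows the knob at (399,261), the keyhole at (454,258), and keys at (245,258), (268,254) and (292,251). In the scene view the round head is the leftmost key, around (256,312).

```bash
python3 - <<'E'
from h import *
t=load('top0');s=load('scene0')
for n,u,v in [('knob',399,261),('lamp',426,261),('keyhole',454,258),('k1',245,259),('k2',268,255),('k3',292,251),('tl',376,240),('tr',471,235),('br',475,282),('bl',379,287)]:
    print(n,np.round(dep(t,u,v),4))
for n,u,v in [('knob',414,235),('keyhole',456,216),('round',256,312),('tee',281,296),('sq',305,281)]: print(n,np.round(dep(s,u,v),4))
# crops
a=cv2.resize(t['img'][220:300,220:320],None,fx=6,fy=6,interpolation=2)
cv2.imwrite('pics/c1.png',a)
R=__import__('scipy.spatial.transform',fromlist=['Rotation']).Rotation
print(np.round(R.from_quat(get_state()['orientation']).as_matrix(),4))
E
```

```text
knob [ 0.5146 -0.1023  0.0912]
lamp [ 0.5115 -0.159   0.069 ]
keyhole [ 0.5118 -0.2166  0.063 ]
k1 [0.5543 0.1936 0.0824]
k2 [0.5573 0.1486 0.0804]
k3 [0.5595 0.101  0.0823]
tl [ 0.578  -0.076  -0.0019]
tr [ 0.5651 -0.2803 -0.0009]
br [ 0.4642 -0.2701  0.0006]
bl [ 0.4725 -0.0616  0.0549]
knob [ 0.5058 -0.0901  0.0873]
keyhole [ 0.513  -0.2193  0.0633]
round [0.5519 0.2014 0.0701]
tee [0.5541 0.154  0.0703]
sq [0.5556 0.1059 0.0706]
[[ 9.614e-01  2.752e-01 -1.000e-04]
 [ 2.752e-01 -9.614e-01  8.000e-04]
 [ 1.000e-04 -8.000e-04 -1.000e+00]]
```

Call:
{"fn": "jog_arm", "kwargs": {
  "plan": [
    [0,0,-0.987,0,0,0,1],
    [0,0,-0.987,0,0,0,1],
    [0,0,-0.987,0,0,0,1],
    [0,0,-0.987,0,0,0,1],
    [0,0,-0.987,0,0,0,1]
  ]
}}

```text
time: 0.57
position: [0.1445, -0.5046, 0.2064]
orientation: [0.937, 0.349, 0.0, -0.0]
ft_force: [0.2, -1.0, 0.2]
grip_width: 0.0853
gripper_force: 0.0
```

Call:
{"fn": "jog_arm", "kwargs": {
  "plan": [
    [0,0,-0.987,0,0,0,1],
    [0,0,-0.987,0,0,0,1],
    [0,0,-0.987,0,0,0,1],
    [0,0,-0.987,0,0,0,1],
    [0,0,-0.987,0,0,0,1]
  ]
}}

```text
time: 0.98
position: [0.1445, -0.5046, 0.2064]
orientation: [0.841, 0.541, 0.0, -0.0]
ft_force: [0.4, -0.1, 0.1]
grip_width: 0.0855
gripper_force: 0.0
```

Call:
{"fn": "jog_arm", "kwargs": {
  "plan": [
    [0,0,-0.987,0,0,0,1],
    [0,0,-0.987,0,0,0,1],
    [0,0,-0.987,0,0,0,1],
    [0,0,-0.987,0,0,0,1],
    [0,0,-0.987,0,0,0,1]
  ]
}}

```text
time: 1.4
position: [0.1445, -0.5046, 0.2064]
orientation: [0.706, 0.709, 0.0, -0.0]
ft_force: [1.4, 0.1, -0.4]
grip_width: 0.0853
gripper_force: 0.0
```

Call:
{"fn": "jog_arm", "kwargs": {
  "plan": [
    [0,0,0,1,0.9,0,1],
    [0,0,0,1,0.9,0,1],
    [0,0,0,1,0.9,0,1],
    [0,0,0,1,0.9,0,1],
    [0,0,0,1,0.9,0,1]
  ]
}}

```text
time: 1.82
position: [0.235, -0.4036, 0.2064]
orientation: [0.707, 0.707, 0.0, -0.0]
ft_force: [0.5, -0.1, 0.1]
grip_width: 0.0852
gripper_force: 0.0
```

Call:
{"fn": "jog_arm", "kwargs": {
  "plan": [
    [0,0,0,1,0.9,0,1],
    [0,0,0,1,0.9,0,1],
    [0,0,0,1,0.9,0,1],
    [0,0,0,1,0.9,0,1],
    [0,0,0,1,0.9,0,1]
  ]
}}

```text
time: 2.23
position: [0.3251, -0.3035, 0.2065]
orientation: [0.707, 0.707, 0.0, -0.0]
ft_force: [1.2, -0.3, 0.1]
grip_width: 0.0852
gripper_force: 0.0
```

Call:
{"fn": "jog_arm", "kwargs": {
  "plan": [
    [0,0,0,1,0.9,0,1],
    [0,0,0,1,0.9,0,1],
    [0,0,0,1,0.9,0,1],
    [0,0,0,1,0.9,0,1],
    [0,0,0,1,0.9,0,1]
  ]
}}

```text
time: 2.65
position: [0.4151, -0.2035, 0.2065]
orientation: [0.707, 0.707, -0.0, -0.0]
ft_force: [1.1, -1.3, 0.6]
grip_width: 0.0853
gripper_force: 0.0
```

Call:
{"fn": "jog_arm", "kwargs": {
  "plan": [
    [0,0,0,1,0.9,0,1],
    [0,0,0,1,0.9,0,1],
    [0,0,0,1,0.9,0,1],
    [0,0,0,1,0.9,0,1],
    [0,0,0,0,0,0,1]
  ]
}}

```text
time: 3.07
position: [0.4885, -0.122, 0.2062]
orientation: [0.706, 0.708, 0.0, -0.0]
ft_force: [0.4, -0.3, -0.2]
grip_width: 0.0855
gripper_force: 0.0
```

```bash
python3 - <<'E'
from h import *
cap('wrist','w1'); s=get_state(); print(s['time'],s['position'],s['orientation'],s['q'],s['ft_force'])
E
```

```text
3.1167 [ 0.48734535 -0.12322851  0.20617514] [ 7.06102140e-01  7.08109922e-01 -4.42961720e-05 -3.23568832e-04] [-4.10005599e-01  2.25396141e-01 -1.01551440e-01  1.24448352e+00
  1.53940962e-04  1.15795125e+00] [-0.41226919 -0.32263978  0.40574743]
```

View pics/w1.png

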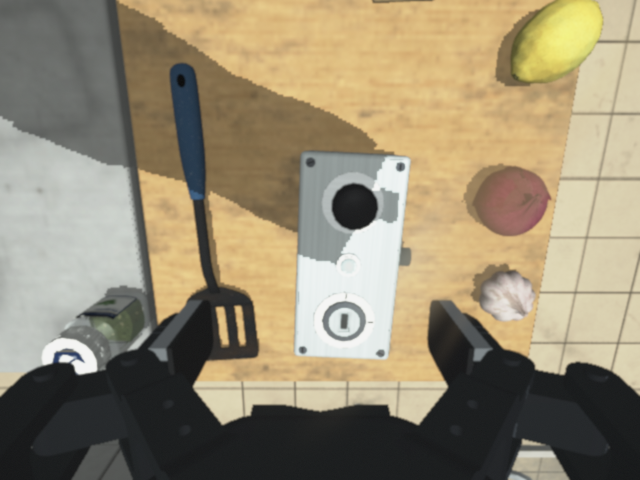

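Knob at (354,206), lamp at (347,264), keyhole at (344,321), and corner screws at (310,161), (400,167), (303,350) and (380,353).

```bash
python3 - <<'E'
from h import *
w=load('w1')
P={n:atz(w,u,v,z) for n,u,v,z in [('knob',354,206,.091),('lamp',347.5,264,.071),('kh',344,321,.066),('a',310.5,161.5,.062),('b',400,167,.062),('c',303,350,.062),('d',380.5,353,.062)]}
for n,p in P.items(): print(n,np.round(p,4))
print('depth',dep(w,354,206),dep(w,330,285))
ax=P['a']+P['b']-P['c']-P['d']; kk=P['knob']-P['kh']
print('yaw from +y (deg ccw)',np.degrees(np.arctan2(-ax[0],ax[1])),np.degrees(np.arctan2(-kk[0],kk[1])), np.linalg.norm(kk))
g=cv2.cvtColor(w['img'],6); m=(g[170:240,320:392]<45).astype('uint8'); _,_,st,c=cv2.connectedComponentsWithStats(m); i=st[1:,4].argmax()+1; print(c[i]+[320,170],st[i])
m2=g[308:335,330:358]; cv2.imwrite('pics/kh.png',cv2.resize(w['img'][285:360,300:390],None,fx=6,fy=6,interpolation=2))
t=load('top0');s=load('scene0')
print('tri knob',tri((w,354,206),(t,399,261)),'kh',tri((w,344,321),(t,454,258),(s,456,216)))
E
```

```text
knob [ 0.5152 -0.1025  0.091 ]
lamp [ 0.5129 -0.1574  0.071 ]
kh [ 0.5113 -0.2154  0.066 ]
a [ 0.4804 -0.0697  0.062 ]
b [ 0.556 -0.074  0.062]
c [ 0.4724 -0.2486  0.062 ]
d [ 0.5479 -0.2518  0.062 ]
depth [ 0.51529626 -0.10260743  0.09048731] [ 0.49794546 -0.18073804  0.06234565]
yaw from +y (deg ccw) -2.575914930831472 -1.990681460334251 0.1156561571436975
[354.2        206.23489933] [  13   15   44   44 1490]
tri knob [ 0.51682964 -0.10518049  0.07469035] kh [ 0.51125853 -0.21582893  0.06566981]
```

View pics/kh.png

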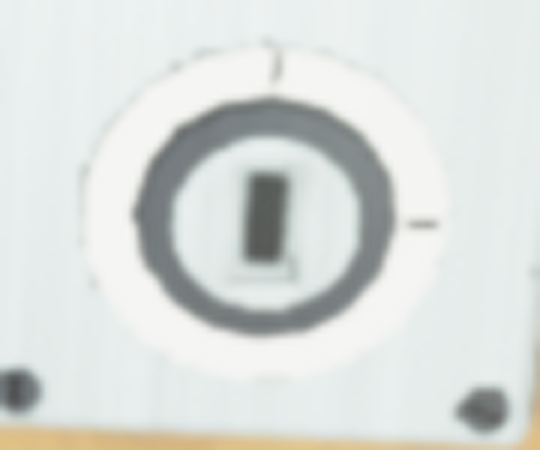

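Call:
{"fn": "jog_arm", "kwargs": {
  "plan": [
    [0,0,0,0.45,0.7,0,1],
    [0,0,0,0.45,0.7,1,1],
    [0,0,0,0,0,1,1],
    [0,0,0,0,0,1,1],
    [0,0,0,0,0,1,1]
  ],
  "grip_force": 60
}}

```text
time: 3.53
position: [0.514, -0.1072, 0.1256]
orientation: [0.707, 0.707, -0.0, -0.0]
ft_force: [0.8, -0.2, -0.3]
grip_width: 0.0853
gripper_force: 0.0
```

Call:
{"fn": "jog_arm", "kwargs": {
  "plan": [
    [0,0,0,0,0,0.9,1],
    [0,0,0,0,0,0.9,1],
    [0,0,0,0,0,0.4,1],
    [0,0,0,0,0,0,1]
  ]
}}

```text
time: 3.87
position: [0.5131, -0.1069, 0.0812]
orientation: [0.707, 0.707, -0.001, -0.001]
ft_force: [-0.7, 0.5, 0.8]
grip_width: 0.0854
gripper_force: 0.0
```

Call:
{"fn": "jog_arm", "kwargs": {
  "plan": [
    [0,0,0,0.15,0.15,0.65,1],
    [0,0,0,0,0,0,0],
    [0,0,0,0,0,0,-0.5],
    [0,0,0,0,0,0,-1],
    [0,0,0,0,0,0,-1]
  ],
  "grip_force": 60
}}

```text
time: 4.28
position: [0.5178, -0.104, 0.0705]
orientation: [0.707, 0.707, 0.0, 0.0]
ft_force: [0.8, 0.6, -0.9]
grip_width: 0.0385
gripper_force: 0.0
```

Call:
{"fn": "jog_arm", "kwargs": {
  "plan": [
    [0,0,0,0,0,0,-1],
    [0,0,0,0,0,0,-1],
    [0,0,0,0,0,0,-1],
    [0,0,0,0,0,0,-1]
  ]
}}

```text
time: 4.62
position: [0.5175, -0.1038, 0.0697]
orientation: [0.707, 0.707, 0.0, 0.0]
ft_force: [0.3, 0.1, -0.2]
grip_width: -0.0001
gripper_force: 0.0
```

```bash
python3 - <<'E'
from h import *
cap('wrist','w2'); s=get_state(); print(s['time'],s['position'],s['grip_width'],s['gripper_force'],s['ft_force'])
cap('scene','s2')
E
```

```text
4.6667 [ 0.51748524 -0.10374645  0.0696641 ] 0.00022119327223810693 0.0 [-0.27819773  0.63780186 -0.1029399 ]
```

View pics/w2.png

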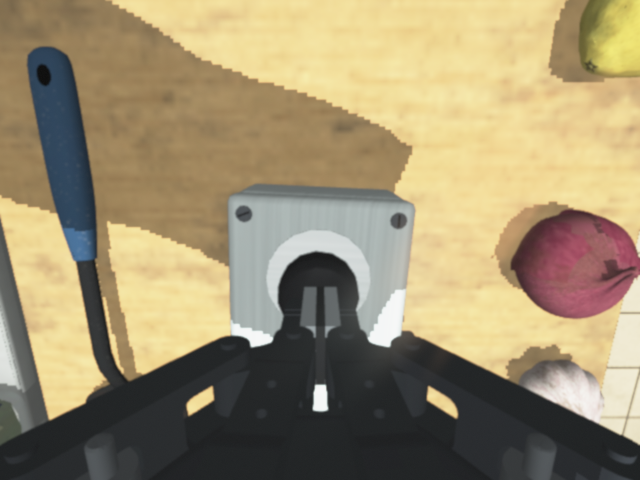

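The knob sits at (317,285), with the shut fingers at (320,310) overlapping its near side. I'll check the depths.

```bash
python3 - <<'E'
from h import *
w=load('w2')
for u,v in [(317,262),(317,275),(320,290),(307,300),(333,300),(320,310),(320,325),(295,330),(345,330),(290,215),(320,395),(285,270),(350,290)]: print(u,v,np.round(dep(w,u,v),4),w['img'][v,u])
f=240/np.tan(np.radians(w['fov_y'])/2);E=np.array(w['extrinsics'])
for z in (.0697,.085,.1,.11):
    p=E[:3,:3].T@(np.array([.5175,-.1037,z])-E[:3,3]); print(z,w['cx']+f*p[0]/-p[2],w['cy']-f*p[1]/-p[2])
print(E[:3,3])
cv2.imwrite('pics/w2c.png',cv2.resize(w['img'][230:350,240:400],None,fx=5,fy=5,interpolation=2))
E
```

```text
317 262 [ 0.5161 -0.0868  0.0874] [33 33 31]
317 275 [ 0.5161 -0.092   0.0894] [47 47 46]
320 290 [ 0.5173 -0.0936  0.1023] [38 37 36]
307 300 [ 0.5125 -0.0931  0.1132] [105 104  99]
333 300 [ 0.5222 -0.0936  0.1119] [107 106 101]
320 310 [ 0.5173 -0.0931  0.1215] [41 41 39]
320 325 [ 0.5173 -0.0938  0.131 ] [47 48 45]
295 330 [ 0.5098 -0.0908  0.1397] [42 41 39]
345 330 [ 0.5247 -0.0906  0.14  ] [58 59 55]
290 215 [ 0.5026 -0.071   0.0617] [178 180 170]
320 395 [ 0.5174 -0.175   0.0616] [246 246 245]
285 270 [ 0.5015 -0.0922  0.0825] [94 95 92]
350 290 [ 0.5306 -0.0995  0.0884] [57 58 57]
0.0697 320.23297826335204 283.22419583352365
0.085 320.29038893514985 295.76061814829694
0.1 320.35766009468864 310.4502157295972
0.11 320.41022736970206 321.9290146857496
[ 0.5171936  -0.03721094  0.23680911]
```

View pics/w2c.png

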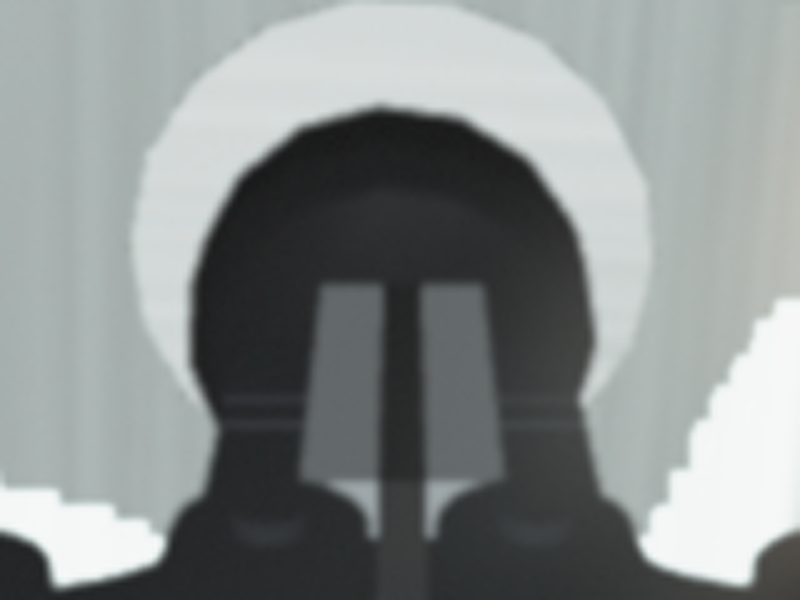

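```bash
python3 - <<'E'
from h import *
w=load('w2')
for u in (320,308): print(u,[(v,*np.round(dep(w,u,v)[1:],4)) for v in range(274,298,2)])
s=load('s2'); cv2.imwrite('pics/s2c.png',cv2.resize(s['img'][130:280,340:520],None,fx=4,fy=4,interpolation=2))
E
```

```text
320 [(274, np.float64(-0.0917), np.float64(0.089)), (276, np.float64(-0.0923), np.float64(0.0901)), (278, np.float64(-0.093), np.float64(0.0904)), (280, np.float64(-0.0942), np.float64(0.0899)), (282, np.float64(-0.0951), np.float64(0.0899)), (284, np.float64(-0.0961), np.float64(0.0897)), (286, np.float64(-0.0936), np.float64(0.0982)), (288, np.float64(-0.0937), np.float64(0.1001)), (290, np.float64(-0.0936), np.float64(0.1023)), (292, np.float64(-0.0933), np.float64(0.1051)), (294, np.float64(-0.0931), np.float64(0.1075)), (296, np.float64(-0.0938), np.float64(0.1079))]
308 [(274, np.float64(-0.0913), np.float64(0.0901)), (276, np.float64(-0.0923), np.float64(0.0899)), (278, np.float64(-0.0935), np.float64(0.0892)), (280, np.float64(-0.0945), np.float64(0.0891)), (282, np.float64(-0.0952), np.float64(0.0897)), (284, np.float64(-0.0963), np.float64(0.0893)), (286, np.float64(-0.094), np.float64(0.0972)), (288, np.float64(-0.0933), np.float64(0.1011)), (290, np.float64(-0.0936), np.float64(0.1023)), (292, np.float64(-0.0935), np.float64(0.1047)), (294, np.float64(-0.0941), np.float64(0.1053)), (296, np.float64(-0.0931), np.float64(0.1095))]
```

View pics/s2c.png

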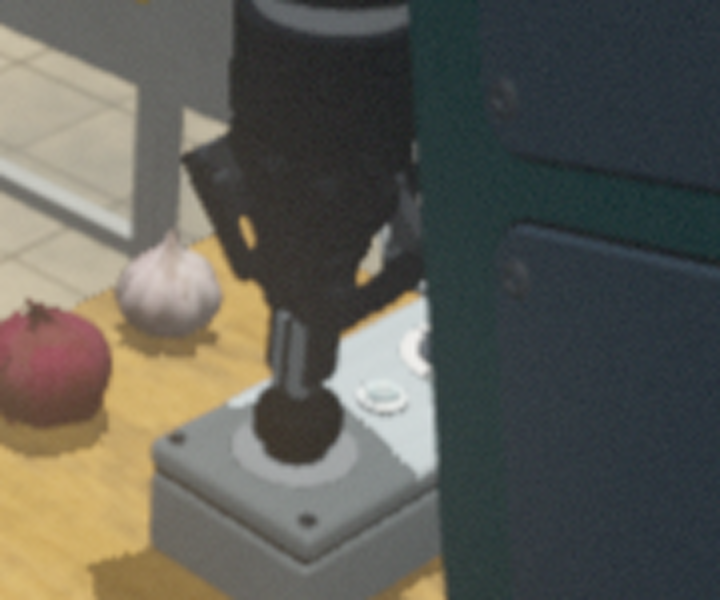

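The fingertips really end about 27 mm behind the reported TCP: the depth puts them at z≈0.097, above the knob top at 0.090. I'll open and check the same offset with the fingers open.

Call:
{"fn": "jog_arm", "kwargs": {
  "plan": [
    [0,0,0,0,0,0,1],
    [0,0,0,0,0,0,1],
    [0,0,0,0,0,0,1],
    [0,0,0,0,0,0,1],
    [0,0,0,0,0,0,1]
  ]
}}

```text
time: 5.13
position: [0.5175, -0.1038, 0.0696]
orientation: [0.707, 0.707, -0.0, -0.0]
ft_force: [0.8, 0.0, 0.1]
grip_width: 0.0605
gripper_force: 0.0
```

```bash
python3 - <<'E'
from h import *
w=cap('wrist','w3'); st=get_state(); print(st['position'],st['grip_width'])
T=st['position']
# point cloud near fingers: within 20mm of tool plane x-dir (world y), above knob
f=240/np.tan(np.radians(w['fov_y'])/2);E=np.array(w['extrinsics'])
v,u=np.mgrid[:480,:640];z=w['z_map']
P=np.stack([(u-w['cx'])/f*z,-(v-w['cy'])/f*z,-z],-1)@E[:3,:3].T+E[:3,3]
d=P-T
for sgn in(-1,1):
    m=(z>0)&(abs(d[...,1])<.014)&(sgn*d[...,0]>.035)&(sgn*d[...,0]<.065)&(P[...,2]>.075)
    q=d[m]; i=q[:,2].argsort()[:5]; print(sgn,m.sum(),np.round(q[i],4).tolist())
E
```

```text
[ 0.51746841 -0.10373085  0.06955875] 0.06788176998827047
-1 17329 [[-0.0354, 0.0097, 0.0326], [-0.0366, 0.0097, 0.0326], [-0.0357, 0.0098, 0.0328], [-0.036, 0.01, 0.0332], [-0.0368, 0.01, 0.0332]]
1 17182 [[0.035, 0.0098, 0.033], [0.0361, 0.01, 0.0332], [0.0353, 0.0101, 0.0335], [0.0357, 0.0101, 0.0335], [0.0357, 0.0103, 0.0351]]
```

Call:
{"fn": "jog_arm", "kwargs": {
  "plan": [
    [0,0,0,0,-0.05,0.4,1],
    [0,0,0,0,0,0.5,1],
    [0,0,0,0,0,0.45,1],
    [0,0,0,0,0,0,0],
    [0,0,0,0,0,0,-1]
  ],
  "grip_force": 60
}}

```text
time: 5.6
position: [0.516, -0.1036, 0.042]
orientation: [0.707, 0.707, -0.0, -0.001]
ft_force: [-0.2, -0.1, 1.5]
grip_width: 0.064
gripper_force: 0.0
```

Call:
{"fn": "jog_arm", "kwargs": {
  "plan": [
    [0,0,0,0,0,0,-1],
    [0,0,0,0,0,0,-1],
    [0,0,0,0,0,0,-1],
    [0,0,0,0,0,0,-1]
  ]
}}

```text
time: 5.93
position: [0.5166, -0.1038, 0.0433]
orientation: [0.707, 0.707, 0.0, 0.0]
ft_force: [-2.0, 0.9, 6.8]
grip_width: 0.0363
gripper_force: 59.2
```

Gripped at 36 mm, so now I'll pull up.

Call:
{"fn": "jog_arm", "kwargs": {
  "plan": [
    [0,0,0,0,0,-0.2,-1],
    [0,0,0,0,0,-0.2,-1],
    [0,0,0,0,0,-0.2,-1],
    [0,0,0,0,0,-0.15,-1],
    [0,0,0,0,0,0,-1]
  ]
}}

```text
time: 6.35
position: [0.5164, -0.1037, 0.0559]
orientation: [0.707, 0.707, -0.0, -0.001]
ft_force: [11.6, -3.5, -37.1]
grip_width: 0.0356
gripper_force: 72.4
```

Call:
{"fn": "jog_arm", "kwargs": {
  "plan": [
    [0,0,0,0,0,0,-1],
    [0,0,0,0,0,0,-1],
    [0,0,0,0,0,0,-1]
  ]
}}

```text
time: 6.6
position: [0.5164, -0.1038, 0.0559]
orientation: [0.707, 0.707, -0.0, -0.001]
ft_force: [12.2, -4.5, -39.8]
grip_width: 0.0355
gripper_force: 72.4
```

Call:
{"fn": "jog_arm", "kwargs": {
  "plan": [
    [0,0,0,0,0,0.05,0],
    [0,0,0,0,0,0,1],
    [0,0,0,0,0,0,1],
    [0,0,0,0,0,0,1],
    [0,0,0,0,0,-0.5,1]
  ]
}}

```text
time: 7.02
position: [0.5158, -0.1035, 0.0659]
orientation: [0.707, 0.707, -0.0, -0.001]
ft_force: [0.1, 0.9, 0.2]
grip_width: 0.0853
gripper_force: 0.0
```

Call:
{"fn": "jog_arm", "kwargs": {
  "plan": [
    [0,0,0,0,0,-1,1],
    [0,0,0,0,0,-1,1],
    [0,0,0,0,0,-1,1],
    [0,0,0,1,0,-1,1],
    [0,0,0,1,0,-0.7,1]
  ]
}}

```text
time: 7.43
position: [0.5169, -0.0639, 0.1628]
orientation: [0.708, 0.707, 0.001, 0.001]
ft_force: [-0.7, 0.4, -0.5]
grip_width: 0.0855
gripper_force: 0.0
```

Call:
{"fn": "jog_arm", "kwargs": {
  "plan": [
    [0,0,0,1,0.4,0,1],
    [0,0,0,1,0.4,0,1],
    [0,0,0,1,0.4,0,1],
    [0,0,0,1,0.4,0,1],
    [0,0,0,1,0.4,0,1]
  ]
}}

```text
time: 7.85
position: [0.5568, 0.0373, 0.1612]
orientation: [0.707, 0.707, 0.0, 0.0]
ft_force: [1.3, 0.2, -0.6]
grip_width: 0.0854
gripper_force: 0.0
```

Call:
{"fn": "jog_arm", "kwargs": {
  "plan": [
    [0,0,0,1,0,0,1],
    [0,0,0,1,0,0,1],
    [0,0,0,1,0,0,1],
    [0,0,0,1,0,0,1],
    [0,0,0,0,0,0,1]
  ]
}}

```text
time: 8.27
position: [0.5563, 0.119, 0.161]
orientation: [0.706, 0.708, 0.0, -0.0]
ft_force: [-0.4, 0.4, -0.0]
grip_width: 0.0855
gripper_force: 0.0
```

```bash
python3 - <<'E'
from h import *
w=cap('wrist','w4'); st=get_state(); print(st['time'],st['position'],st['orientation'])
t=cap('top','t4'); print('knob top z',[np.round(dep(t,u,v),4) for u,v in [(399,259),(398,260),(400,258)]], np.round(dep(load('top0'),399,259),4))
E
```

```text
8.3167 [0.55635463 0.11759953 0.16095084] [7.06343415e-01 7.07869277e-01 2.36398809e-04 1.04434215e-04]
knob top z [array([ 0.517 , -0.101 ,  0.1016]), array([ 0.5149, -0.0983,  0.1048]), array([ 0.5185, -0.103 ,  0.1029])] [ 0.5185 -0.1029  0.0911]
```

View pics/w4.png

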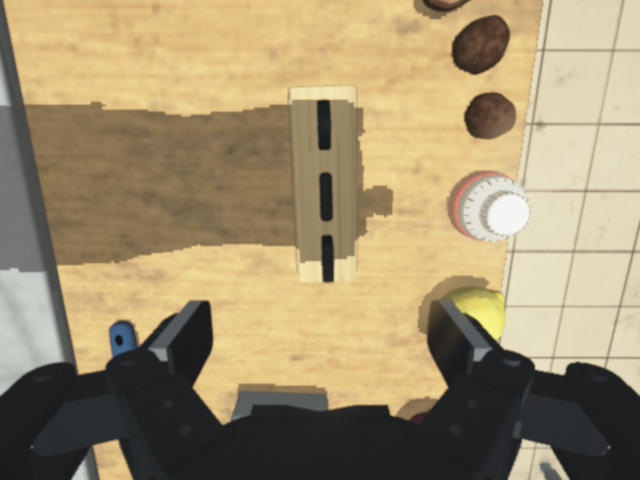

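The knob is out: its top is at about 0.103, up from 0.091. Keys at (324,125) round, (326,196) tee and (328,259) square. Fitting them with the point cloud.

```bash
cat >> h.py <<'E'
def cloud(w):
    f=240/np.tan(np.radians(w['fov_y'])/2);E=np.array(w['extrinsics'])
    v,u=np.mgrid[:480,:640];z=w['z_map']
    return np.stack([(u-w['cx'])/f*z,-(v-w['cy'])/f*z,-z],-1)@E[:3,:3].T+E[:3,3]
E
python3 - <<'E'
from h import *
w=load('w4');P=cloud(w)
for n,(u,v) in {'round':(324,125),'tee':(326,196),'sq':(328,259)}.items():
    sl=np.s_[v-35:v+35,u-18:u+18]; p=P[sl][(P[sl][...,2]>.055)]; p=p.reshape(-1,3)
    top=p[p[:,2]>p[:,2].max()-.012]
    c=p[:,:2]-p[:,:2].mean(0); _,_,V=np.linalg.svd(c,full_matrices=False); d=V[0]*np.sign(V[0][1])
    print(n,len(p),'mean',np.round(p.mean(0),4),'topmean',np.round(top.mean(0),4),'min',np.round(p.min(0),4),'max',np.round(p.max(0),4),'yaw',np.degrees(np.arctan2(-d[0],d[1])))
# block top edges
q=P[(abs(P[...,2]-.043)<.004)&(P[...,1]>.04)&(P[...,1]<.3)&(abs(P[...,0]-.556)<.06)]
r=cv2.minAreaRect((q[:,:2]*1000).astype('float32')); print('block',r,np.median(q[:,2]))
g=cv2.cvtColor(w['img'],6); m=(g<50).astype('uint8'); _,_,st,c=cv2.connectedComponentsWithStats(m)
t=load('top0')
for i in range(1,len(st)):
    if st[i,4]>100 and 310<c[i][0]<340 and c[i][1]<300: print(st[i],c[i],np.round(atz(w,*c[i],.082),4))
print('tri',tri((w,324,125),(t,245,258.5)))
E
```

```text
round 703 mean [0.5581 0.198  0.0805] topmean [0.5557 0.1854 0.3282] min [0.5534 0.1821 0.0674] max [0.563  0.2145 0.3282] yaw 1.8497693482356028
tee 626 mean [0.5597 0.1519 0.0866] topmean [0.5557 0.1854 0.3282] min [0.5555 0.134  0.0768] max [0.5646 0.1854 0.3282] yaw 3.095128166806874
sq 583 mean [0.5611 0.107  0.0826] topmean [0.5557 0.1854 0.3282] min [0.5557 0.0885 0.0556] max [0.5659 0.1854 0.3282] yaw 3.227879926343
block ((559.785888671875, 150.42124938964844), (46.13444137573242, 152.53700256347656), 1.9489551782608032) 0.04273884688219509
[318 101  12  48 535] [323.67102804 124.28598131] [0.5584 0.1978 0.082 ]
[320 173  12  48 484] [325.59504132 196.3946281 ] [0.56  0.151 0.082]
[322 236  11  45 427] [327.32318501 257.30210773] [0.5615 0.1075 0.082 ]
tri [0.55927813 0.19800016 0.05818391]
```

Call:
{"fn": "jog_arm", "kwargs": {
  "plan": [
    [0,0,-0.38,1,0,0,1],
    [0,0,0,1,0,0.2,1],
    [0,0,0,1,0,0.5,1],
    [0,0,0,1,0.2,0.8,1],
    [0,0,0,0,0.1,1,1]
  ],
  "grip_force": 40
}}

```text
time: 8.78
position: [0.5614, 0.1983, 0.1111]
orientation: [0.695, 0.719, 0.001, 0.001]
ft_force: [-1.0, -0.8, -0.4]
grip_width: 0.0853
gripper_force: 0.0
```

Call:
{"fn": "jog_arm", "kwargs": {
  "plan": [
    [0,0,0,0,0,0.5,1],
    [0,0,0,0,0,0.5,1],
    [0,0,0,0,0,0,1]
  ]
}}

```text
time: 9.03
position: [0.5598, 0.1953, 0.0892]
orientation: [0.696, 0.718, -0.001, -0.001]
ft_force: [1.2, 0.4, -0.4]
grip_width: 0.0855
gripper_force: 0.0
```

```bash
python3 - <<'E'
from h import *
st=get_state(); w=cap('wrist','w5'); print(st['time'],st['position'],2*np.degrees(np.arctan2(st['orientation'][1],st['orientation'][0])),st['orientation'])
P=cloud(w); q=P[(P[...,2]>.06)&(P[...,2]<.09)&(abs(P[...,1]-.198)<.024)&(abs(P[...,0]-.558)<.02)]
print(len(q),q.min(0),q.max(0),q.mean(0),np.median(q,0))
E
```

```text
9.0333 [0.5597663  0.19529514 0.08917819] 91.8380594722659 [ 6.95673800e-01  7.18356933e-01 -9.68389206e-04 -5.85779647e-04]
1047 [0.55342572 0.18195772 0.06147995] [0.56325422 0.21528605 0.08285498] [0.55822333 0.20249771 0.07742481] [0.5582165  0.20341869 0.07905752]
```

Call:
{"fn": "jog_arm", "kwargs": {
  "plan": [
    [0,0,0,0.16,-0.07,0.3,1],
    [0,0,0,0,0,0.8,1],
    [0,0,0,0,0,0.8,1],
    [0,0,0,0,0,0.8,1],
    [0,0,0,0,0,0.45,1]
  ]
}}

```text
time: 9.5
position: [0.5587, 0.1994, 0.0267]
orientation: [0.695, 0.719, -0.0, -0.0]
ft_force: [-0.6, -0.7, -0.8]
grip_width: 0.0858
gripper_force: 0.0
```

Call:
{"fn": "jog_arm", "kwargs": {
  "plan": [
    [0,0,0,0,0,0,0],
    [0,0,0,0,0,0,0],
    [0,0,0,0,0,0,-0.3]
  ]
}}

```text
time: 9.75
position: [0.5596, 0.1997, 0.0286]
orientation: [0.695, 0.719, 0.001, 0.0]
ft_force: [-0.5, -0.4, 0.2]
grip_width: 0.0513
gripper_force: 0.0
```

Call:
{"fn": "jog_arm", "kwargs": {
  "plan": [
    [0,0,0,-0.05,-0.06,0.08,-0.3],
    [0,0,0,0,0,0,-0.6],
    [0,0,0,0,0,0,-0.8],
    [0,0,0,0,0,0,-1],
    [0,0,0,0,0,0,-1]
  ],
  "grip_force": 60
}}

```text
time: 10.17
position: [0.558, 0.1985, 0.0264]
orientation: [0.695, 0.719, 0.0, 0.0]
ft_force: [-1.3, 0.0, 6.5]
grip_width: 0.0082
gripper_force: 59.6
```

Call:
{"fn": "jog_arm", "kwargs": {
  "plan": [
    [0,0,0,0,0,0,-1],
    [0,0,0,0,0,0,-1],
    [0,0,0,0,0,0,-1]
  ]
}}

```text
time: 10.42
position: [0.558, 0.1985, 0.0264]
orientation: [0.695, 0.719, 0.0, 0.0]
ft_force: [-0.9, -1.7, 6.3]
grip_width: 0.0077
gripper_force: 59.6
```

Call:
{"fn": "jog_arm", "kwargs": {
  "plan": [
    [0,0,0,0,0,-0.5,-1],
    [0,0,0,0,0,-1,-1],
    [0,0,0,0,0,-1,-1],
    [0,0,0,0,0,-1,-1],
    [0,0,0,0,0,-1,-1]
  ]
}}

```text
time: 10.83
position: [0.5576, 0.1985, 0.1176]
orientation: [0.695, 0.719, 0.0, -0.0]
ft_force: [0.2, 0.3, 0.0]
grip_width: 0.0081
gripper_force: 59.5
```

Call:
{"fn": "jog_arm", "kwargs": {
  "plan": [
    [0,0,0.88,0,0,-0.8,-1],
    [0,0,0,-0.5,-0.07,-0.2,-1],
    [0,0,0,-1,-0.07,0,-1],
    [0,0,0,-1,-0.07,0,-1],
    [0,0,0,-1,-0.07,0,-1]
  ]
}}

```text
time: 11.25
position: [0.5485, 0.1276, 0.1356]
orientation: [0.721, 0.692, -0.0, -0.0]
ft_force: [0.1, 0.1, -0.2]
grip_width: 0.0081
gripper_force: 59.5
```

Call:
{"fn": "jog_arm", "kwargs": {
  "plan": [
    [0,0,0,-1,-0.07,0,-1],
    [0,0,0,-1,-0.07,0,-1],
    [0,0,0,-1,-0.07,0,-1],
    [0,0,0,-1,-0.07,0,-1],
    [0,0,0,-1,-0.07,0,-1]
  ]
}}

```text
time: 11.67
position: [0.537, 0.0278, 0.1356]
orientation: [0.722, 0.692, -0.0, -0.0]
ft_force: [0.0, -0.6, -0.5]
grip_width: 0.0077
gripper_force: 59.5
```

Call:
{"fn": "jog_arm", "kwargs": {
  "plan": [
    [0,0,0,-1,-0.07,0,-1],
    [0,0,0,-1,-0.07,0,-1],
    [0,0,0,-1,-0.07,0,-1],
    [0,0,0,-1,-0.07,0,-1],
    [0,0,0,-1,-0.07,0,-1]
  ]
}}

```text
time: 12.08
position: [0.5255, -0.0717, 0.1356]
orientation: [0.722, 0.692, -0.0, -0.0]
ft_force: [0.2, 0.2, -0.7]
grip_width: 0.0082
gripper_force: 59.5
```

Call:
{"fn": "jog_arm", "kwargs": {
  "plan": [
    [0,0,0,-1,-0.07,0,-1],
    [0,0,0,-1,-0.07,0,-1],
    [0,0,0,-1,-0.07,0,-1],
    [0,0,0,-1,-0.07,0,-1],
    [0,0,0,-0.5,-0.07,0,-1]
  ]
}}

```text
time: 12.5
position: [0.5147, -0.1621, 0.1356]
orientation: [0.722, 0.692, -0.0, -0.0]
ft_force: [0.1, -0.7, -0.2]
grip_width: 0.0082
gripper_force: 59.5
```

Call:
{"fn": "jog_arm", "kwargs": {
  "plan": [
    [0,0,0,0,0,0,-1],
    [0,0,0,0,0,0,-1]
  ]
}}

```text
time: 12.67
position: [0.5151, -0.16, 0.1358]
orientation: [0.722, 0.691, -0.0, -0.0]
ft_force: [0.7, 0.8, -0.1]
grip_width: 0.0082
gripper_force: 59.5
```

```bash
python3 - <<'E'
from h import *
st=get_state(); w=cap('wrist','w6'); print(st['time'],st['position'],2*np.degrees(np.arctan2(st['orientation'][1],st['orientation'][0])),st['orientation'],st['grip_width'],st['q'])
cv2.imwrite('pics/w6c.png',cv2.resize(w['img'][150:390,200:440],None,fx=2.5,fy=2.5,interpolation=2))
E
```

```text
12.6667 [ 0.51506071 -0.15995224  0.13575015] 87.49139753938724 [ 7.22415829e-01  6.91458784e-01 -2.50118666e-06 -3.46143348e-04] 0.008173281461944768 [-4.52377897e-01  3.19050164e-01 -1.63098831e-01  1.08929821e+00
  2.35884408e-04  1.16220173e+00]
```

View pics/w6c.png

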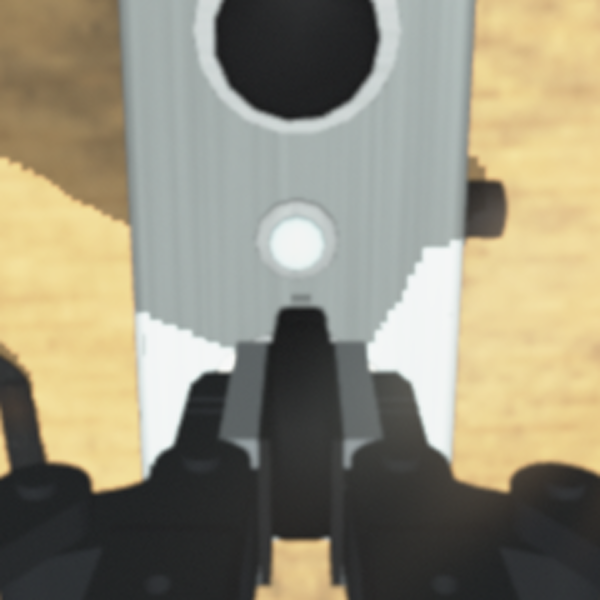

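Call:
{"fn": "jog_arm", "kwargs": {
  "plan": [
    [0,0,0,-0.8,-0.025,0,-1],
    [0,0,0,-0.9,-0.025,0.3,-1],
    [0,0,0,-0.8,-0.025,0.6,-1],
    [0,0,0,-0.3,0,0.8,-1],
    [0,0,0,0,0,0.6,-1]
  ]
}}

```text
time: 13.13
position: [0.5116, -0.216, 0.089]
orientation: [0.722, 0.692, -0.0, -0.0]
ft_force: [-0.8, -0.7, -0.9]
grip_width: 0.0083
gripper_force: 59.5
```

Call:
{"fn": "jog_arm", "kwargs": {
  "plan": [
    [0,0,0,0,0,0.1,-1],
    [0,0,0,0,0,0,-1],
    [0,0,0,0,0,0,-1]
  ]
}}

```text
time: 13.38
position: [0.5119, -0.2152, 0.0886]
orientation: [0.722, 0.692, 0.0, 0.0]
ft_force: [0.1, 0.6, -0.1]
grip_width: 0.008
gripper_force: 59.5
```

```bash
python3 - <<'E'
from h import *
st=get_state(); w=cap('wrist','w7'); cap('scene','s7'); t=cap('top','t7'); print(st['time'],st['position'],2*np.degrees(np.arctan2(st['orientation'][1],st['orientation'][0])))
P=cloud(w); T=st['position']; q=P[(P[...,2]>.088)&(P[...,2]<.155)&(abs(P[...,1]-T[1])<.03)&(abs(P[...,0]-T[0])<.0035)]
print(len(q),q.min(0),q.max(0))
for z in np.arange(.09,.13,.005):
    r=q[abs(q[:,2]-z)<.0025]; 
    if len(r): print(round(z,3),len(r),r[:,1].max()-T[1],r[:,0].mean()-T[0])
E
```

```text
13.3833 [ 0.51192903 -0.21516123  0.08859351] 87.568206717304
1828 [ 0.50843696 -0.22867185  0.10646068] [ 0.51542507 -0.19828948  0.15062194]
0.105 8 0.012839023431342411 0.00030226292096557916
0.11 69 0.013213029332776821 -3.6707404839075863e-06
0.115 7 0.013332242601938965 0.00011442448005039019
0.12 2 0.016268344708204346 -0.0004395988214808133
0.125 75 0.016835970923041843 2.4012895121550137e-05
0.13 139 0.016871748615939514 8.860321287829098e-05
```

Call:
{"fn": "jog_arm", "kwargs": {
  "plan": [
    [0,0,0,-0.04,-0.035,0.3,-1],
    [0,0,0,0,0,0.2,-1],
    [0,0,0,0,0,0.1,-1],
    [0,0,0,0,0,0.1,-1],
    [0,0,0,0,0,0,-1]
  ]
}}

```text
time: 13.95
position: [0.5106, -0.2165, 0.0735]
orientation: [0.722, 0.691, -0.0, -0.0]
ft_force: [-0.2, -0.7, -0.6]
grip_width: 0.008
gripper_force: 59.5
```

Call:
{"fn": "jog_arm", "kwargs": {
  "plan": [
    [0,0,0,0,0,0.15,-1],
    [0,0,0,0,0,0.15,-1],
    [0,0,0,0,0,0.1,-1],
    [0,0,0,0,0,0,-1]
  ]
}}

```text
time: 14.28
position: [0.5106, -0.2165, 0.0655]
orientation: [0.722, 0.691, -0.0, -0.0]
ft_force: [0.4, -0.4, 0.1]
grip_width: 0.0082
gripper_force: 59.5
```

In the slot, no side force. I'll push on through the pins with a small rock.

Call:
{"fn": "jog_arm", "kwargs": {
  "plan": [
    [0,0,0,0,0,0.2,-1],
    [0,0,0,0,0,0.2,-1],
    [0,0,0,0,0,0.15,-1],
    [0,0,0,0,0,0,-1]
  ],
  "grip_force": 90
}}

```text
time: 14.62
position: [0.5113, -0.2169, 0.0553]
orientation: [0.722, 0.691, 0.0, 0.001]
ft_force: [0.0, 0.7, 9.9]
grip_width: 0.0073
gripper_force: 92.7
```

Call:
{"fn": "jog_arm", "kwargs": {
  "plan": [
    [0,0,0.7,0,0,0.1,-1],
    [0,0,-1,0,0,0.1,-1],
    [0,0,-0.4,0,0,0.05,-1],
    [0,0,0.7,0,0,0,-1]
  ]
}}

```text
time: 14.95
position: [0.5108, -0.2164, 0.0495]
orientation: [0.721, 0.693, 0.0, -0.0]
ft_force: [0.5, 0.7, 1.2]
grip_width: 0.0075
gripper_force: 91.1
```

Call:
{"fn": "jog_arm", "kwargs": {
  "plan": [
    [0,0,0,0,0,0.1,-1],
    [0,0,0,0,0,0,-1]
  ]
}}

```text
time: 15.12
position: [0.511, -0.2165, 0.049]
orientation: [0.722, 0.692, 0.0, 0.0]
ft_force: [-5.4, 3.6, 25.0]
grip_width: 0.0073
gripper_force: 94.7
```

```bash
python3 - <<'E'
from h import *
st=get_state(); w=cap('wrist','w8'); print(st['time'],st['position'],2*np.degrees(np.arctan2(st['orientation'][1],st['orientation'][0])),st['ft_force'],st['moment'],st['q'][5])
P=cloud(w); T=st['position']; q=P[(P[...,2]>.06)&(P[...,2]<.12)&(abs(P[...,1]-T[1])<.03)&(abs(P[...,0]-T[0])<.0035)]
print([(round(z,4),round(r[:,1].max()-T[1],4)) for z in np.arange(.064,.11,.003) for r in [q[abs(q[:,2]-z)<.0015]] if len(r)])
E
```

```text
15.1167 [ 0.51100708 -0.21651448  0.04902506] 87.50099704292985 [-5.42304341  3.58374145 24.98170161] [ 0.82812773  1.28325439 -0.02783279] 1.0666597724125428
[(np.float64(0.064), np.float64(0.0298)), (np.float64(0.067), np.float64(0.0206)), (np.float64(0.07), np.float64(0.0132)), (np.float64(0.073), np.float64(0.0132)), (np.float64(0.082), np.float64(0.0164)), (np.float64(0.085), np.float64(0.0168)), (np.float64(0.088), np.float64(0.0169)), (np.float64(0.091), np.float64(0.0169)), (np.float64(0.094), np.float64(0.0164)), (np.float64(0.097), np.float64(0.0156)), (np.float64(0.1), np.float64(0.0137)), (np.float64(0.103), np.float64(0.0102)), (np.float64(0.106), np.float64(0.0071)), (np.float64(0.109), np.float64(-0.0004))]
```

Call:
{"fn": "jog_arm", "kwargs": {
  "plan": [
    [0,0,0.5,0,0,-0.03,-1],
    [0,0,1,0,0,0,-1],
    [0,0,1,0,0,0,-1],
    [0,0,1,0,0,0,-1],
    [0,0,1,0,0,0,-1]
  ],
  "grip_force": 90
}}

```text
time: 15.58
position: [0.5107, -0.2163, 0.0492]
orientation: [0.844, 0.536, 0.0, 0.0]
ft_force: [-4.8, 3.2, 18.2]
grip_width: 0.0072
gripper_force: 93.7
```

Call:
{"fn": "jog_arm", "kwargs": {
  "plan": [
    [0,0,1,0,0,0,-1],
    [0,0,1,0,0,0,-1],
    [0,0,1,0,0,0,-1],
    [0,0,1,0,0,0,-1],
    [0,0,0,0,0,0,-1]
  ]
}}

```text
time: 16.0
position: [0.5106, -0.216, 0.0492]
orientation: [0.925, 0.38, 0.0, -0.0]
ft_force: [-5.3, 5.6, 18.2]
grip_width: 0.0075
gripper_force: 93.8
```

Call:
{"fn": "jog_arm", "kwargs": {
  "plan": [
    [0,0,1,0,0,0,-1],
    [0,0,1,0,0,0,-1],
    [0,0,1,0,0,0,-1],
    [0,0,1,0,0,0,-1],
    [0,0,1,0,0,0,-1]
  ]
}}

```text
time: 16.42
position: [0.5107, -0.2159, 0.0492]
orientation: [0.985, 0.172, 0.0, -0.0]
ft_force: [-4.4, 6.5, 17.8]
grip_width: 0.0072
gripper_force: 93.8
```

Call:
{"fn": "jog_arm", "kwargs": {
  "plan": [
    [0,0,1,0,0,0,-1],
    [0,0,1,0,0,0,-1],
    [0,0,1,0,0,0,-1],
    [0,0,1,0,0,0,-1],
    [0,0,0.6,0,0,0,-1]
  ]
}}

```text
time: 16.83
position: [0.5109, -0.216, 0.0492]
orientation: [1.0, -0.028, 0.0, -0.0]
ft_force: [-3.9, 5.5, 17.1]
grip_width: 0.0071
gripper_force: 93.7
```

Call:
{"fn": "jog_arm", "kwargs": {
  "plan": [
    [0,0,0.4,0,0,0,-1],
    [0,0,0.4,0,0,0,-1],
    [0,0,0,0,0,0,-1]
  ]
}}

```text
time: 17.08
position: [0.5108, -0.216, 0.0492]
orientation: [0.998, -0.062, 0.0, -0.0]
ft_force: [-4.0, 6.1, 17.1]
grip_width: 0.0078
gripper_force: 93.7
```

```bash
python3 - <<'E'
from h import *
st=get_state(); w=cap('wrist','w9'); print(st['time'],st['position'],2*np.degrees(np.arctan2(st['orientation'][1],st['orientation'][0])),st['ft_force'],st['moment'],st['q'],st['joint_efforts'][5],st['gripper_force'])
P=cloud(w); T=st['position']; q=P[(P[...,2]>.082)&(P[...,2]<.11)&(abs(P[...,0]-T[0])<.025)&(abs(P[...,1]-T[1])<.0035)]
print(q.min(0)-T,q.max(0)-T, q[:,2].max())
t=cap('top','t9'); print(np.round(dep(t,399,259),4))
E
```

```text
17.0833 [ 0.51084495 -0.21596208  0.04918707] -7.083408762268541 [-4.01343458  6.10505903 17.14955103] [1.2915933  0.89089448 0.12158543] [-5.47509819e-01  4.07201998e-01 -2.78517962e-01  8.84951826e-01
  1.07453588e-03  2.71771171e+00] 0.8922067657113075 93.72421145439148
[-0.01266203 -0.00349983  0.03412659] [0.0179492  0.00347566 0.06077874] 0.10996580556682684
[ 0.5166 -0.1005  0.1044]
```

Call:
{"fn": "jog_arm", "kwargs": {
  "plan": [
    [0,0,0.4,0,0,0,-1],
    [0,0,0.3,0,0,0,-1],
    [0,0,0,0,0,0,-1],
    [0,0,0,0,0,0,-1]
  ]
}}

```text
time: 17.52
position: [0.5109, -0.2159, 0.0492]
orientation: [0.996, -0.091, 0.0, -0.001]
ft_force: [-3.4, 6.8, 17.3]
grip_width: 0.0074
gripper_force: 93.6
```

```bash
python3 - <<'E'
from h import *
st=get_state(); w=cap('wrist','w10'); print(st['time'],st['position'],2*np.degrees(np.arctan2(st['orientation'][1],st['orientation'][0])),st['ft_force'],st['moment'],st['gripper_force'])
cv2.imwrite('pics/w10c.png',cv2.resize(w['img'][150:390,200:440],None,fx=2.5,fy=2.5,interpolation=2))
E
```

```text
17.5167 [ 0.51092847 -0.21589804  0.04919302] -10.462568933280494 [-3.41309972  6.78870061 17.27934358] [1.38560577 0.72657743 0.06712077] 93.64900231361389
```

View pics/w10c.png

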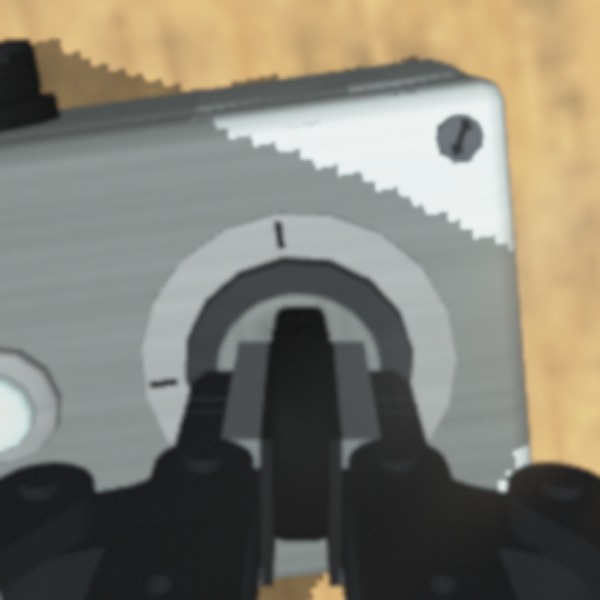

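The key is seated and aligned with the fingers. The tool has turned 98°, past the quarter turn even allowing for the 7° of play. Handing in.

```bash
python3 -c "
from bench import ticket; print(ticket.hand_in())"
```

```text
the job is handed in; nothing more can be done
None
```

The job is handed in, but the hand-in returned no verdict: the knob is out, and the round key is home, turned to its end stop (98° of tool turn, lock angle not read directly) and still gripped at about 94 N, at 17.5 s on the robot clock.

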